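# Unlock the lemon slicer's hand guard

## Task

The hand guard of the lemon slicer is parked over the blade and locked there by a spring catch; make the slicer ready for the next lemon. With a fingertip press the catch's pad all the way down and, keeping it held down, push the guard by its side lug until the whole lug has passed the catch pin, then let the catch spring back up and push the guard on to the stop at the other end. Only press and push: grip or lift nothing, leave the guard's knob and the front of the lug alone, keep the slicer where it stands, do not disturb the things around it, and finish clear of everything.

Things in the scene. Friction and masses are not known exactly. Their poses are not given: they have to be found in the camera images.
- slicer: Slicer 130 mm wide (its x), 330 mm long (its y), loose on rubber feet, about 2.4 kg: white frame and steel bed on a clear bin. Origin at the middle of its underside; z up. Its -x long side, facing the robot, is a flat ledge 40 mm wide, top at z 68 mm, that carries the catch. Rails and end caps reach z 80 mm. Its +y end (robot's left) is the parking end, -y the loading end.
- thumb_catch: Spring catch on the ledge, one piece: grey pad 26 mm wide (x), 95 mm long (y), and a steel pin beside it. Origin: place to press, on the pad's top and centre line, 25 mm in +y of the parked lug's pushed face; axes as the slicer's. From here the pad runs 34 mm to +y, 61 mm to -y. Released it stands 10.5 mm above the ledge; pressed fully, nearly flush: a fingertip can slide on along the ledge.
- pin_top (a point): Top centre of the catch's square steel pin, 8 x 8 mm, beside the pad on its rail side (18 mm from the pad's centre line); it moves down with the pad, its top 7.5 mm above the pad's. Released, it stands 3 mm in front (-y) of the parked lug.
- catch (a joint): How far the catch is pressed: 0 released, 0.010 m fully down. Its spring pushes back with 3 N at first and 6 N when fully down. The pin lets the lug pass only beyond 0.006. It cannot rise while the lug is above it; it springs up by itself when clear.
- guard (a joint): How far the guard has slid towards the slicer's -y: 0 parked against the end cap, 0.210 m at the stop at the loading end. While the catch is up the pin stops it at 0.003. The lug is over the pin from 0.003 to 0.023; from 0.023 on the whole lug has passed. Friction about 1.5 N.
- lug_face (a point): Centre of the flat upright face to push, on the guard's side lug (it looks to the slicer's +y). The lug is a black tab jutting 35 mm from the guard over the ledge and pad, 12 mm thick (y), 12 to 38 mm above the ledge, its outer end 2 mm short of the pad's outer edge; this point is 25 mm above the ledge, 7 mm rail-side of the pad's centre line. It moves with the guard and clears the released pad.
- lug_front: Front face of the lug, a 40 x 3 x 26 mm skin on its -y side that meets the pin; origin at the middle of its lower edge, 12 mm in -y of the pushed face. Leave it alone: the lug is pushed from behind, not gripped.
- guard_knob: Low round knob on top of the guard, 42 mm across, 20 mm high, its top 114.5 mm above the worktop; origin at the centre of its foot. To be left alone.
- lemon_a: Lemon 58 x 87 x 57 mm in front of the slicer; origin at its underside. Leave alone.
- lemon_b: Second lemon, the same. Leave alone.
- peeler: Black peeler 170 x 25 x 18 mm lying in front of the slicer; origin at its underside. Leave alone.
- bowl: Small bowl, 115 mm across, 52 mm high, beyond the slicer's loading end; origin at its underside. Leave alone.
- mug: Blue mug, 82 mm across, 91 mm high, to the left; origin at its underside. Leave alone.
- jar: Jar with a black lid, 63 mm across, 94 mm high, to the left; origin at its underside. Leave alone.

How it is judged:
By the outcome, as a careful person would: the job done as asked, in the order asked, and still so for the second after the job is handed in, with the robot touching nothing.
It also fails if it takes over 51 s, if anything falls off the work surface, if the arm or the gripper's body presses on something with over 40 N, if the wrist force passes 120 N, or if a joint passes its speed limit or range.

## Robot

A 6-joint arm with a two-finger parallel gripper is mounted at the origin on a cart in front of the work surface, level with it; the furniture and walls round the work are solid. World frame = base frame: x ahead of the robot, y to its left, z up, the work surface at z = 0. Lengths are in m, angles in rad, forces in N, time in s.
With the tool pointing down it reaches from about 0.375 to 0.975 m from the base axis. Payload 3.8 kg.
Tool frame: the origin (TCP) lies at the very end of the fingers, on their centre line; the grasp point (between the pads) lies 19 mm behind it; z points along the fingers, y is the line along which they close (so a half turn about z gives the same grasp; the last joint's range is limited). The gripper opens to 85 mm and grips with 20 to 120 N. Pads are 22 mm wide; open, the fingers measure 114 mm over their backs; the gripper's body (76 mm by 85 mm) begins 54 mm behind the grasp point. The pads swing forward as they close: fully open they stand 13 mm farther back than shut.
Start: joints at [1.27, 0.264, 1.604, -0, 1.274, -0.037], TCP at [0.176, 0.652, 0.231] pointing down, gripper open.
Joint ranges: [-2.63, 2.63], [-0.94, 2.18], [0.31, 2.57], [-1.31, 4.45], [0, 2.66], [-2.55, 2.55]. Speed limits (rad/s): [2.57, 2.57, 3.14, 3.14, 3.14, 3.14].

## Interface

Orientations are given as a rotation vector (axis times angle).
In Python, from workcell import read_state, read_camera, calibration, finish_job gives the robot as it stands.
- The arm moves only by the tool step_arm, never from a script. Its argument "commands" is a list of rows, each an object of numbers: "fingers": the gripper's target within -1 to 1 (shut at 1, half-way at 0, fully open at -1); "dx", "dy", "dz": the shift along the tool's x, y, z in m; "roll": the turn about the tool's z in degrees. In form: [{"fingers": .., "dx": .., "dy": .., "dz": .., "roll": ..}, ...]. A call has 1 to 8 rows; each row is the pose to reach, as a shift and turn from the pose commanded when the call began, along the tool's axes at that moment; what a row does not reach only later rows make up. A row lasts 1/8 s, in which the tool goes at most 62.5 mm and 10.7 degrees, less where a joint would pass 70% of its speed; a pose out of reach is approached as far as the arm can. A call with a gripper value outside its range is refused whole. The fingers move at their own pace and stop on an object; "squeeze" is the grip in N (left out, the last holds). Time passes only in rows, so rows that repeat a pose let the fingers close. It gives the time, the measured TCP pose, the force, the opening and the grip force at its end, in the units of the state.
- read_state(): the state, without advancing time (a new reading comes with each control period).
- read_camera(name): name is "scene" or "top" or "wrist"; returns (picture, depth): 480x640x3 uint8, blue, green, red; 480x640 float32, m along the optical axis (not along the pixel's ray), 0 where there is no reading.
- calibration(name): a dict with "intrinsics" (3x3 intrinsics, pixels), "k1" (the pictures are not rectified: a ray, as slopes to the right and down, at radius r is drawn at 1 + k1 r^2 times it, then the intrinsics apply), "world_to_cam" (4x4, takes a point from world to camera coordinates). Camera axes: x right, y up, looking along -z (the intrinsics and any distortion apply to the point x, -y, -z); pixel columns grow to the right and rows downward; lengths in m; the calibration is good to about 2 mm. A picture is of the moment at which its call begins: read the wrist's pose just before it. calibration takes no time and is no camera call; for the wrist camera it gives the pose at the moment of the call.
- finish_job(): hands the job in; it is judged then, once.
The state is a dict: "time": time; "q": joint angles; "joint_vel": joint speeds; "joint_torque": joint torques, N m; "tool_pos": TCP position; "tcp_rot": TCP orientation; "wrist_force": force on the tool from outside, world axes, zero at the start; "torque": the same for the moment, N m; "width": opening from 0.0 (shut) to 1.0 (fully open); "grip_force": force on a finger pad.
Only numpy, scipy, OpenCV 4.12 (cv2) and the standard library are available. Lean on these libraries where they do the work, as an engineer would, in place of code of your own. Each camera call takes 0.05 s, during which the arm holds its last target. There are 200 camera calls.

## Working session

There is one attempt and no reset: what is moved stays moved. The work goes in short steps, Python scripts to look and compute and a tool call to move; the robot and the scene stay as the last step left them, time stands still between calls to the robot, and variables do not carry over. Pictures are saved under pics/ and viewed, at most 10 in all, crops included, and the job is handed in when it is done.

Besides the shell and the picture viewer there is one more tool, called after "Request:" by a JSON object that holds its "api" and its "payload". step_arm: Moves the arm, as the interface text tells. Its arguments: {"type":"object","properties":{"commands":{"type":"array","items":{"type":"object","properties":{"fingers":{"type":"number"},"dx":{"type":"number"},"dy":{"type":"number"},"dz":{"type":"number"},"roll":{"type":"number"}}}},"squeeze":{"type":"number"}},"required":["commands"]}

```bash
mkdir -p pics; cat > h.py <<'E'
import numpy as np, cv2
from workcell import *
def proj(cal,P):
    K=np.array(cal["intrinsics"]);T=np.array(cal["world_to_cam"])
    c=(T@np.append(P,1))[:3]; s=np.array([c[0],-c[1]])/-c[2]; s=s*(1+cal["k1"]*(s@s))
    return K[:2,:2]@s+K[:2,2]
def rays(cal,uv):
    K=np.array(cal["intrinsics"]);T=np.array(cal["world_to_cam"])
    uv=np.atleast_2d(np.float64(uv))
    s=cv2.undistortPoints(uv[:,None],K,np.array([cal["k1"],0,0,0.]))[:,0]
    d=np.c_[s[:,0],-s[:,1],-np.ones(len(s))]@T[:3,:3]
    return -T[:3,:3].T@T[:3,3], d
def onz(cal,uv,z):
    o,d=rays(cal,uv); return o+d*((z-o[2])/d[:,2])[:,None]
def cloud(cal,depth):
    v,u=np.mgrid[:480,:640]; o,d=rays(cal,np.c_[u.ravel(),v.ravel()])
    return (o+d*depth.reshape(-1,1)).reshape(480,640,3)
E
python3 - <<'E'
from h import *
for n in ("top","scene"):
    c=calibration(n); p,d=read_camera(n); cv2.imwrite(f"pics/{n}0.png",p); np.savez(f"{n}0.npz",p=p,d=d)
    print(n,rays(c,[[320,240]]))
s=read_state(); print(s["tool_pos"],s["tcp_rot"],s["time"],s["wrist_force"],s["width"])
E
```

```text
top (array([0.31258836, 0.0806252 , 1.19299185]), array([[ 0.122736  ,  0.04355342, -0.99158256]]))
scene (array([-0.4946794 , -0.56983626,  0.95649613]), array([[ 0.64502359,  0.46737728, -0.60466215]]))
[0.17579487 0.65100189 0.23006355] [-0.41307394 -3.11396847  0.00322481] 0.1 [-0.51583325 -0.35889473  0.63907528] 1.0021598532068803
```

View pics/top0.png

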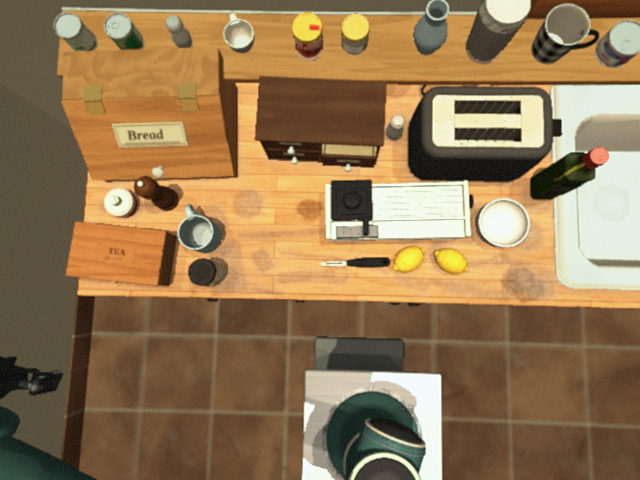

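View pics/scene0.png

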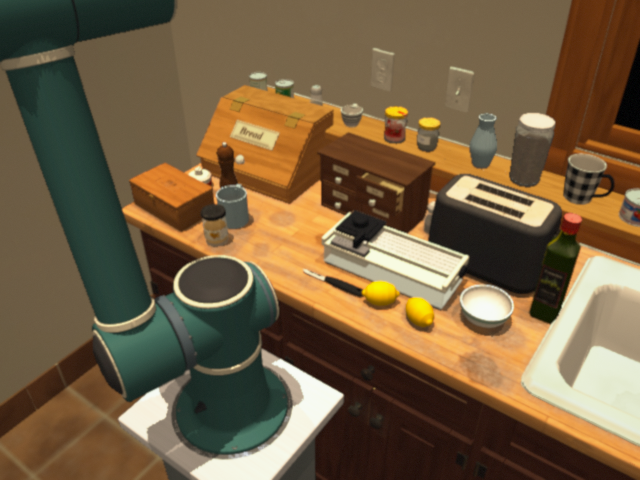

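The top view shows the slicer at about px (326–470, 180–240). The black guard is on its left end at (350,200), the lug at (366,225) and the grey pad at (355,231). Next I'll measure these from the depth and an enlarged crop.

```bash
python3 - <<'E'
from h import *
f=np.load("top0.npz"); p,d=f["p"],f["d"]; c=calibration("top")
C=cloud(c,d); 
cr=cv2.resize(p[170:280,315:475],None,fx=5,fy=5,interpolation=cv2.INTER_CUBIC); cv2.imwrite("pics/crop0.png",cr)
for uv in [(327,185),(327,239),(470,237),(468,182),(340,231),(355,231),(372,231),(366,225),(366,215),(350,200),(420,230)]:
    print(uv,C[uv[1],uv[0]].round(3), onz(c,uv,.08).round(3))
# ledge-front edge: white pixels slab
z=C[...,2]; m=(z>.06)&(z<.09)&(C[...,0]>.4)&(C[...,0]<.75)&(abs(C[...,1])<.3)
m[:,:322]=0;m[:,476:]=0;m[:170]=0;m[245:]=0
cn=max(cv2.findContours(m.astype(np.uint8),0,1)[0],key=cv2.contourArea)
r=onz(c,cn[:,0],.075); print(cv2.minAreaRect(r[:,:2].astype(np.float32)*1000))
E
```

```text
(327, 185) [0.579 0.117 0.08 ] [[0.579 0.117 0.08 ]]
(327, 239) [0.455 0.114 0.068] [[0.453 0.114 0.08 ]]
(470, 237) [ 0.476 -0.232 -0.002] [[ 0.464 -0.211  0.08 ]]
(468, 182) [ 0.612 -0.228 -0.001] [[ 0.592 -0.207  0.08 ]]
(340, 231) [0.473 0.084 0.076] [[0.472 0.084 0.08 ]]
(355, 231) [0.473 0.05  0.077] [[0.473 0.05  0.08 ]]
(372, 231) [0.474 0.011 0.081] [[0.474 0.011 0.08 ]]
(366, 225) [0.483 0.026 0.105] [[0.487 0.025 0.08 ]]
(366, 215) [0.508 0.026 0.091] [[0.51  0.025 0.08 ]]
(350, 200) [0.537 0.063 0.116] [[0.545 0.063 0.08 ]]
(420, 230) [ 0.48  -0.1    0.068] [[ 0.478 -0.098  0.08 ]]
((526.4717407226562, -48.850799560546875), (138.83389282226562, 342.5953369140625), 1.2021663188934326)
```

View pics/crop0.png

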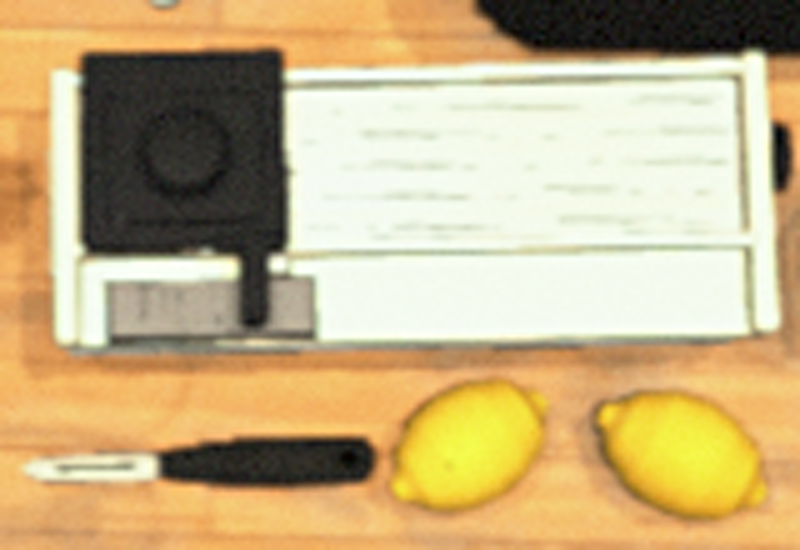

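The crop shows the pad at crop px (107–315, 278–340) and the lug at (245–268, 250–325). Its front is the right-hand side, where the pin is hidden. I'll move to a hover above it with the fingers shut for a closer look.

Request:
{"api": "step_arm", "payload": {"commands": [{"fingers": 1,"dx": -0.03,"dy": -0.034,"dz": 0,"roll": 0},{"fingers": 1,"dx": -0.067,"dy": -0.075,"dz": 0,"roll": -3},{"fingers": 1,"dx": -0.104,"dy": -0.117,"dz": 0,"roll": -6},{"fingers": 1,"dx": -0.141,"dy": -0.159,"dz": 0,"roll": -9},{"fingers": 1,"dx": -0.178,"dy": -0.2,"dz": 0,"roll": -12},{"fingers": 1,"dx": -0.215,"dy": -0.242,"dz": 0,"roll": -15},{"fingers": 1,"dx": -0.252,"dy": -0.284,"dz": 0,"roll": -17},{"fingers": 1,"dx": -0.289,"dy": -0.326,"dz": 0,"roll": -17}]}}

```text
time: 1.1
tool_pos: [0.3703, 0.2598, 0.231]
tcp_rot: [-0.053, 3.141, -0.0]
wrist_force: [0.7, -0.2, 0.1]
width: 0.004
grip_force: 0.0
```

Request:
{"api": "step_arm", "payload": {"commands": [{"fingers": 1,"dx": -0.024,"dy": -0.052},{"fingers": 1,"dx": -0.048,"dy": -0.104},{"fingers": 1,"dx": -0.072,"dy": -0.156},{"fingers": 1,"dx": -0.096,"dy": -0.2},{"fingers": 1,"dx": -0.096,"dy": -0.2},{"fingers": 1,"dx": -0.096,"dy": -0.2}]}}

```text
invalid input
```

```bash
python3 - <<'E'
from h import *
s=read_state(); c=calibration("wrist"); p,d=read_camera("wrist"); cv2.imwrite("pics/w1.png",p)
np.savez("w1.npz",p=p,d=d,K=c["intrinsics"],T=c["world_to_cam"],k=c["k1"])
print(s["tool_pos"],s["tcp_rot"],s["width"],rays(c,[[320,240]]))
print(proj(c,[0.473,0.055,0.0785]),proj(c,np.array(s["tool_pos"])))
E
```

```text
[0.37026099 0.2598031  0.23103516] [-5.27761891e-02  3.14105178e+00 -1.09979158e-04] 0.0040971556127206476 (array([0.28830243, 0.25787379, 0.37294993]), array([[ 0.31610955,  0.02885709, -0.94846999]]))
[ 76.95044731 325.0771262 ] [310.9152667  319.23313206]
```

View pics/w1.png

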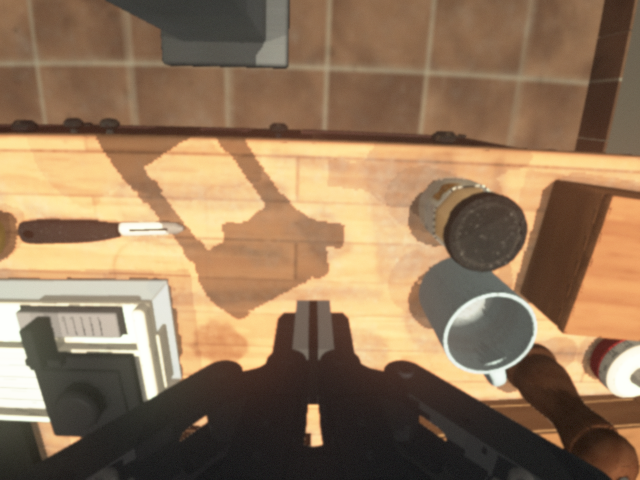

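The wrist view shows the shut fingertips at (313,305), with the pad, lug and guard at lower left around (80,325). The move was refused because of missing keys. I'll hover with the catch to the left of the fingers.

Request:
{"api": "step_arm", "payload": {"commands": [{"fingers": 1,"dx": -0.026,"dy": -0.044,"dz": 0,"roll": 0},{"fingers": 1,"dx": -0.05,"dy": -0.09,"dz": 0,"roll": 0},{"fingers": 1,"dx": -0.076,"dy": -0.132,"dz": 0,"roll": 0},{"fingers": 1,"dx": -0.076,"dy": -0.132,"dz": 0,"roll": 0},{"fingers": 1,"dx": -0.076,"dy": -0.132,"dz": 0,"roll": 0}]}}

```text
time: 1.78
tool_pos: [0.4498, 0.1324, 0.2308]
tcp_rot: [0.05, -3.14, -0.001]
wrist_force: [-0.4, -0.1, -0.3]
width: -0.001
grip_force: 0.0
```

```bash
python3 - <<'E'
from h import *
s=read_state(); c=calibration("wrist"); p,d=read_camera("wrist"); cv2.imwrite("pics/w2.png",p)
np.savez("w2.npz",p=p,d=d,K=c["intrinsics"],T=c["world_to_cam"],k1=c["k1"])
print(s["tool_pos"],s["tcp_rot"],s["wrist_force"],s["time"])
print(proj(c,[0.473,0.055,0.0785]),proj(c,np.array(s["tool_pos"])))
E
```

```text
[0.44979206 0.13236882 0.23083475] [ 5.01795178e-02 -3.13990383e+00 -6.16451981e-04] [-0.43269242 -0.11040134 -0.31313186] 1.775
[214.61478857 245.40381649] [310.88115847 319.14774169]
```

View pics/w2.png

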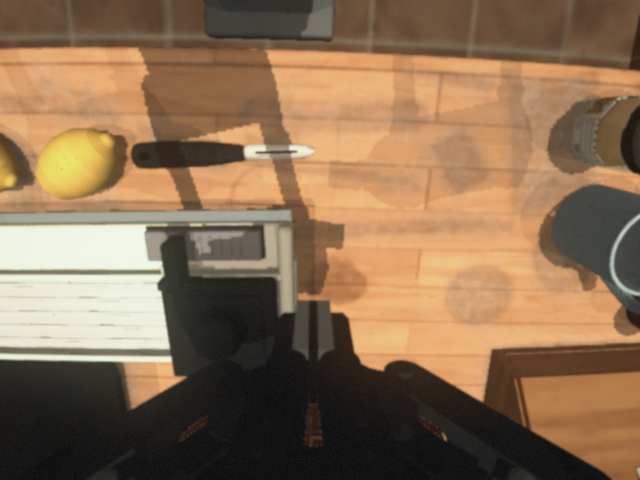

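The wrist view now shows the pad at px (147–263, 227–260), the lug at (162–188, 235–290), and the ledge's outer edge at row ~222. I'll measure these from depth.

```bash
cat > m.py <<'E'
from h import *
f=np.load("w2.npz"); p,d=f["p"],f["d"]; c=dict(intrinsics=f["K"],world_to_cam=f["T"],k1=float(f["k1"]))
C=cloud(c,d); X,Y,Z=C[...,0],C[...,1],C[...,2]
reg=np.zeros(Z.shape,bool); reg[200:300,100:300]=1; reg&=d>0
def rect(m,z,n):
    m=cv2.morphologyEx((m&reg).astype(np.uint8),cv2.MORPH_OPEN,np.ones((3,3)))
    cn=max(cv2.findContours(m,0,1)[0],key=cv2.contourArea); r=onz(c,cn[:,0],z)[:,:2]*1000
    print(n,[np.round(q,1) for q in cv2.minAreaRect(r.astype(np.float32))],"min",r.min(0).round(1),"max",r.max(0).round(1)); return cn[:,0]
hist=np.histogram(Z[reg],bins=np.arange(.06,.13,.003)); print(hist[0])
g=p.mean(2); 
rect((g<150)&(Z>.07)&(Z<.085)&(g>60),.0785,"pad")
rect((Z>.098)&(Z<.112),.106,"lug+")
# lug strip: per-row left/right edges from height
for v in range(232,286,6):
    u=np.where((Z[v]>.097)&(np.arange(640)>100)&(np.arange(640)<300)&(d[v]>0))[0]
    if len(u): a,b=u.min(),u.max(); print(v,a,b,C[v,a].round(4),C[v,b].round(4), onz(c,[[a-.5,v],[b+.5,v]],.106)[:,:2].round(4).tolist())
# ledge outer edge & top, along columns
for u in (110,130,200,230,280):
    v=np.where((Z[:,u]>.06)&(np.arange(480)>190)&(d[:,u]>0))[0]; print("col",u,v[0],C[v[0],u].round(4),C[v[0]+4,u].round(4))
for uv in [(155,240),(220,245),(255,245),(200,262),(120,240)]: print(uv,C[uv[1],uv[0]].round(4),p[uv[1],uv[0]])
cv2.imwrite("pics/w2c.png",cv2.resize(p[205:305,130:300],None,fx=4.7,fy=4.7,interpolation=cv2.INTER_CUBIC))
E
python3 m.py
```

```text
[ 296  487 5002  445  391 2180 2743  128  254 1285  571  296  279   91
  315  445    0    0    0    0    0    0    0]
pad [array([472.3,  46.5]), array([27.2, 92.4]), np.float64(1.9)] min [457.6   0. ] max [486.3  92.5]
lug+ [array([481.8,  28.7]), array([40.3, 13.5]), np.float64(2.2)] min [461.5  21.4] max [502.1  35.6]
244 161 178 [0.4648 0.0209 0.102 ] [0.4658 0.0323 0.0981] [[0.4634, 0.0221], [0.463, 0.0355]]
250 161 178 [0.4686 0.0215 0.1045] [0.4704 0.0321 0.0986] [[0.4681, 0.0217], [0.4676, 0.0351]]
256 161 179 [0.473  0.0214 0.1055] [0.4755 0.0322 0.0979] [[0.4728, 0.0213], [0.4723, 0.0355]]
262 162 180 [0.478  0.0215 0.105 ] [0.4807 0.0324 0.0972] [[0.4776, 0.0216], [0.4771, 0.0359]]
268 163 181 [0.4822 0.0224 0.1064] [0.4856 0.0328 0.0974] [[0.4824, 0.0219], [0.4819, 0.0363]]
274 164 181 [0.4879 0.0219 0.1044] [0.4904 0.0326 0.0979] [[0.4872, 0.0222], [0.4868, 0.0359]]
280 165 182 [0.4924 0.0226 0.1054] [0.4956 0.0329 0.0976] [[0.4922, 0.0225], [0.4917, 0.0362]]
col 110 222 [ 0.4613 -0.0381  0.0606] [ 0.4623 -0.0342  0.0687]
col 130 222 [ 0.4606 -0.0204  0.0613] [ 0.4625 -0.0184  0.0663]
col 200 221 [0.4581 0.0392 0.0609] [0.4597 0.0408 0.0671]
col 230 221 [0.4575 0.0643 0.0602] [0.459  0.0656 0.0668]
col 280 221 [0.4556 0.1062 0.0623] [0.4566 0.1069 0.0706]
(155, 240) [0.4695 0.0074 0.0799] [140 155 164]
(220, 245) [0.4725 0.0594 0.0784] [82 90 98]
(255, 245) [0.4718 0.0875 0.0779] [ 87  95 103]
(200, 262) [0.4926 0.0387 0.0665] [111 131 140]
(120, 240) [ 0.4748 -0.0279  0.0673] [233 246 240]
```

View pics/w2c.png

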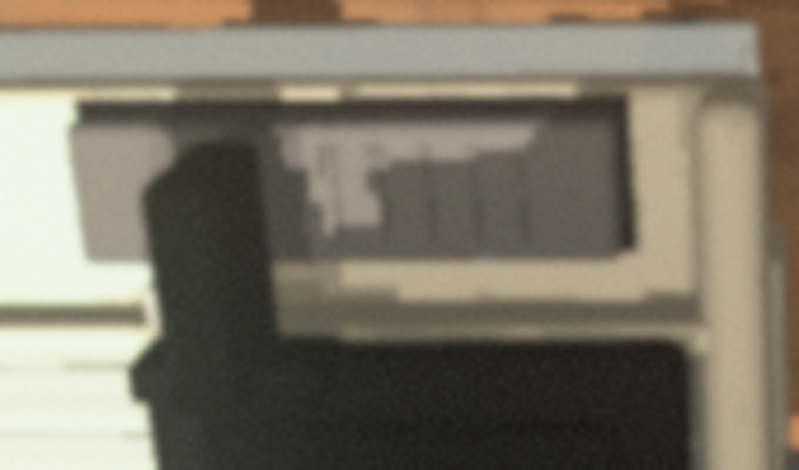

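The crop confirms the geometry: pad centre line is x≈0.472, its ends are at y≈0.000 and 0.093, the lug's pushed face is at y≈0.034, and yaw is ≈2°. The press point is therefore about (0.472, 0.059). Next a quick check of the shut fingertip's own size from depth.

```bash
python3 - <<'E'
from h import *
f=np.load("w2.npz"); d=f["d"]; c=dict(intrinsics=f["K"],world_to_cam=f["T"],k1=float(f["k1"]))
from scipy.spatial.transform import Rotation as R
C=cloud(c,d); t=R.from_rotvec([0.05018,-3.1399,-.0006]).inv().apply((C-[0.44979,0.13237,0.23083]).reshape(-1,3))*1000
t=t[(d.ravel()>0)&(abs(t[:,1])<60)&(t[:,2]>-120)&(t[:,2]<10)]
for z in range(-80,6,5):
    q=t[(t[:,2]>=z)&(t[:,2]<z+5)]
    if len(q): print(z,len(q),"x",q[:,0].min().round(1),q[:,0].max().round(1),"y",q[:,1].min().round(1),q[:,1].max().round(1))
E
```

```text
-80 7233 x -0.7 18.3 y -58.3 59.2
-75 6760 x -6.5 18.3 y -53.2 54.4
-70 5153 x -11.1 17.9 y -48.7 50.3
-65 3623 x -11.1 17.0 y -45.4 46.9
-60 6083 x -11.6 13.1 y -41.0 42.3
-55 3900 x -12.4 14.2 y -37.2 38.6
-50 2595 x -12.9 14.2 y -33.0 35.3
-45 1072 x -12.2 14.0 y -27.8 30.2
-40 977 x -12.0 12.5 y -15.7 17.4
-35 447 x 6.1 11.8 y -12.7 14.3
-30 601 x 5.9 11.5 y -12.9 14.4
-25 562 x 5.6 11.5 y -13.0 14.3
-20 503 x 5.5 11.3 y -12.9 14.3
-15 467 x 5.6 11.3 y -13.0 14.4
-10 337 x 5.7 11.3 y -11.9 13.2
-5 91 x 9.6 10.9 y -5.9 7.3
```

Request:
{"api": "step_arm", "payload": {"commands": [{"fingers": 1,"dx": -0.006,"dy": -0.025,"dz": 0.04,"roll": 0},{"fingers": 1,"dx": -0.012,"dy": -0.05,"dz": 0.08,"roll": 0},{"fingers": 1,"dx": -0.018,"dy": -0.071,"dz": 0.12,"roll": 0},{"fingers": 1,"dx": -0.018,"dy": -0.071,"dz": 0.136,"roll": 0},{"fingers": 1,"dx": -0.018,"dy": -0.071,"dz": 0.136,"roll": 0},{"fingers": 1,"dx": -0.018,"dy": -0.071,"dz": 0.136,"roll": 0}]}}

```text
time: 2.58
tool_pos: [0.4717, 0.0629, 0.0968]
tcp_rot: [-0.054, 3.139, 0.001]
wrist_force: [-0.1, -0.9, 0.8]
width: 0.003
grip_force: 0.0
```

The shut fingertip is 22 mm wide. It is ±6 mm in y at the very tip and ±13.5 mm from 10 to 38 mm up, so it should meet the lug at TCP y≈0.047. I'll press the pad now.

Request:
{"api": "step_arm", "payload": {"commands": [{"fingers": 1,"dx": 0.001,"dy": -0.003,"dz": 0.012,"roll": 0},{"fingers": 1,"dx": 0.001,"dy": -0.003,"dz": 0.017,"roll": 0},{"fingers": 1,"dx": 0.001,"dy": -0.003,"dz": 0.02,"roll": 0},{"fingers": 1,"dx": 0.001,"dy": -0.003,"dz": 0.022,"roll": 0},{"fingers": 1,"dx": 0.001,"dy": -0.003,"dz": 0.024,"roll": 0},{"fingers": 1,"dx": 0.001,"dy": -0.003,"dz": 0.026,"roll": 0},{"fingers": 1,"dx": 0.001,"dy": -0.003,"dz": 0.026,"roll": 0}]}}

```text
time: 3.45
tool_pos: [0.4696, 0.0589, 0.0693]
tcp_rot: [0.051, -3.141, -0.0]
wrist_force: [-3.0, 1.9, 5.5]
width: -0.001
grip_force: 2.6
```

Request:
{"api": "step_arm", "payload": {"commands": [{"fingers": 1,"dx": 0,"dy": 0,"dz": 0.001,"roll": 0},{"fingers": 1,"dx": 0,"dy": 0,"dz": 0.001,"roll": 0},{"fingers": 1,"dx": 0,"dy": 0,"dz": 0.001,"roll": 0}]}}

```text
time: 3.82
tool_pos: [0.4697, 0.0589, 0.0685]
tcp_rot: [0.051, -3.141, -0.0]
wrist_force: [-2.2, 1.1, 5.2]
width: -0.002
grip_force: 2.7
```

```bash
python3 -c "
from h import *
s=read_state();print(s['tool_pos'],s['wrist_force'],s['grip_force'],s['time'])"
```

```text
[0.46966735 0.05890102 0.06845831] [-2.24959957  1.10651979  5.2253476 ] 2.7488503977656364 3.825
```

Request:
{"api": "step_arm", "payload": {"commands": [{"fingers": 1,"dx": 0,"dy": 0,"dz": 0.001,"roll": 0},{"fingers": 1,"dx": 0,"dy": 0,"dz": 0.001,"roll": 0},{"fingers": 1,"dx": 0,"dy": 0,"dz": 0.001,"roll": 0}]}}

```text
time: 4.2
tool_pos: [0.4697, 0.059, 0.0682]
tcp_rot: [0.051, -3.141, -0.001]
wrist_force: [-4.6, 2.7, 11.1]
width: -0.002
grip_force: 5.6
```

The pad has bottomed: force rose to 11 N with only 0.3 mm of travel. Keeping it held, I'll slide to the lug.

Request:
{"api": "step_arm", "payload": {"commands": [{"fingers": 1,"dx": 0,"dy": -0.003,"dz": 0,"roll": 0},{"fingers": 1,"dx": 0,"dy": -0.006,"dz": 0,"roll": 0},{"fingers": 1,"dx": 0,"dy": -0.009,"dz": 0,"roll": 0},{"fingers": 1,"dx": 0,"dy": -0.012,"dz": 0,"roll": 0},{"fingers": 1,"dx": 0,"dy": -0.015,"dz": 0,"roll": 0},{"fingers": 1,"dx": 0,"dy": -0.018,"dz": 0,"roll": 0},{"fingers": 1,"dx": 0,"dy": -0.02,"dz": 0,"roll": 0}]}}

```text
time: 5.08
tool_pos: [0.4723, 0.0397, 0.0684]
tcp_rot: [-0.05, 3.137, 0.003]
wrist_force: [-0.2, 5.2, 5.8]
width: 0.004
grip_force: 3.9
```

```bash
python3 - <<'E'
from h import *
s=read_state(); c=calibration("wrist"); p,d=read_camera("wrist"); cv2.imwrite("pics/w3.png",p)
print(s["tool_pos"],s["wrist_force"])
c=calibration("top"); p,d=read_camera("top"); np.savez("top1.npz",p=p,d=d); C=cloud(c,d)
for r in (196,200,204): print(C[r,340:380:3].round(3)[:, 1:].tolist())
E
```

```text
[0.47226388 0.03968712 0.06844173] [-0.18033779  5.17473623  5.84116671]
[[0.084, 0.463], [0.079, 0.447], [0.075, 0.457], [0.07, 0.458], [0.066, 0.456], [0.061, 0.457], [0.057, 0.455], [0.052, 0.456], [0.047, 0.458], [0.043, 0.456], [0.038, 0.456], [0.034, 0.456], [0.029, 0.46], [0.025, 0.457]]
[[0.084, 0.462], [0.079, 0.443], [0.075, 0.459], [0.07, 0.457], [0.066, 0.457], [0.061, 0.456], [0.056, 0.456], [0.052, 0.457], [0.047, 0.456], [0.043, 0.456], [0.038, 0.456], [0.034, 0.455], [0.029, 0.457], [0.024, 0.454]]
[[0.084, 0.458], [0.079, 0.436], [0.075, 0.453], [0.07, 0.457], [0.066, 0.456], [0.061, 0.456], [0.056, 0.455], [0.052, 0.455], [0.047, 0.457], [0.043, 0.456], [0.038, 0.456], [0.033, 0.455], [0.029, 0.457], [0.024, 0.456]]
```

View pics/w3.png

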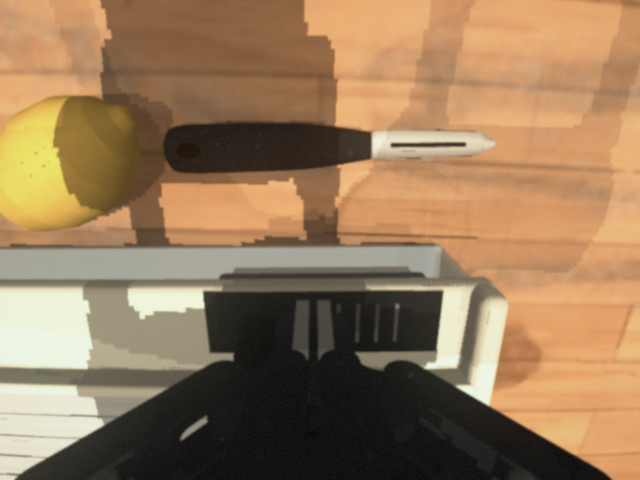

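In the wrist view the pad lies flush in shadow at px (205–440, 292–352), with the fingertips on it at (314,325). The force is now down to about the full-down spring value, so I'll add 1 mm of press and push on.

Request:
{"api": "step_arm", "payload": {"commands": [{"fingers": 1,"dx": 0.001,"dy": 0,"dz": 0.001,"roll": 0},{"fingers": 1,"dx": 0.001,"dy": -0.002,"dz": 0.001,"roll": 0},{"fingers": 1,"dx": 0.001,"dy": -0.004,"dz": 0.001,"roll": 0},{"fingers": 1,"dx": 0.001,"dy": -0.006,"dz": 0.001,"roll": 0},{"fingers": 1,"dx": 0.001,"dy": -0.008,"dz": 0.001,"roll": 0},{"fingers": 1,"dx": 0.001,"dy": -0.01,"dz": 0.001,"roll": 0}]}}

```text
time: 5.92
tool_pos: [0.4726, 0.0304, 0.0684]
tcp_rot: [-0.05, 3.135, 0.005]
wrist_force: [-0.3, 9.3, 9.3]
width: -0.005
grip_force: 5.9
```

```bash
python3 - <<'E'
from h import *
p,d=read_camera("top"); np.savez("top2.npz",p=p,d=d); c=calibration("top")
a=np.load("top0.npz")["p"]
g=lambda i:np.float32(cv2.cvtColor(i,6))
for n,q in (("t1",np.load("top1.npz")["p"]),("t2",p)):
  for s in (np.s_[176:245,430:475],np.s_[245:280,400:475],np.s_[85:180,410:560]):
    A,B=g(a[s]),g(q[s]); print(n,np.round(cv2.phaseCorrelate(A,B,cv2.createHanningWindow(A.shape[::-1],cv2.CV_32F)),3))
s=read_state(); print(s["wrist_force"],s["tool_pos"])
cv2.imwrite("pics/t2.png",cv2.resize(p[150:280,290:490],None,fx=4,fy=4,interpolation=cv2.INTER_CUBIC))
c=calibration("scene"); p,d=read_camera("scene"); cv2.imwrite("pics/s2.png",cv2.resize(p[190:320,290:490],None,fx=4,fy=4,interpolation=cv2.INTER_CUBIC))
E
```

```text
Traceback (most recent call last):
ValueError: setting an array element with a sequence. The requested array has an inhomogeneous shape after 1 dimensions. The detected shape was (2,) + inhomogeneous part.
```

```bash
cat > chk.py <<'E'
from h import *
import sys
p,d=read_camera("top"); a=np.load("top0.npz")["p"]
g=lambda i:np.float32(cv2.cvtColor(i,6))
for s in (np.s_[176:245,430:475],np.s_[245:280,400:475],np.s_[85:180,410:560]):
    A,B=g(a[s]),g(p[s]); (x,y),r=cv2.phaseCorrelate(A,B,cv2.createHanningWindow(A.shape[::-1],cv2.CV_32F)); print(round(x,3),round(y,3),round(r,2))
s=read_state(); print(s["wrist_force"],s["tool_pos"],s["time"])
p,d=read_camera("scene"); cv2.imwrite(f"pics/s{sys.argv[1]}.png",cv2.resize(p[190:320,290:490],None,fx=4,fy=4,interpolation=cv2.INTER_CUBIC))
E
python3 chk.py 2
```

```text
0.441 -0.011 0.98
0.845 0.031 0.61
-0.021 0.055 0.93
[-0.32675052  7.90170299  9.79128203] [0.47262234 0.0302254  0.0683822 ] 6.025
```

View pics/s2.png

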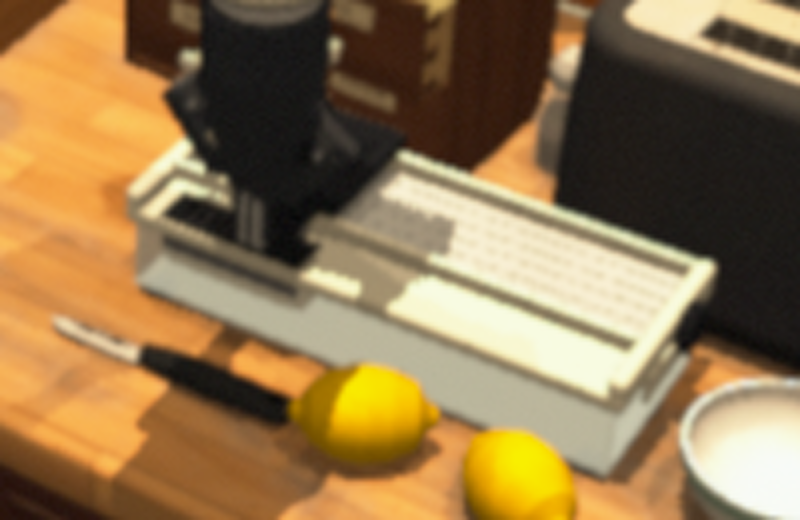

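The scene view shows the fingertips on the pressed pad at (255,220) and the guard starting to move. I'll check whether the slicer itself slid, using its unshaded far end cap.

```bash
cat > slip.py <<'E'
from h import *
g=lambda i:np.float32(cv2.cvtColor(i,6))
a=g(np.load("top0.npz")["p"]); fs=[("t1",g(np.load("top1.npz")["p"])),("t2",g(np.load("top2.npz")["p"])),("now",g(read_camera("top")[0]))]
for n,b in fs:
  o=[]
  for (y0,y1,x0,x1) in [(184,236,458,476),(200,240,455,474),(178,190,440,474),(205,250,480,530)]:
    A,B=a[y0:y1,x0:x1],b[y0:y1,x0:x1]
    w=np.eye(2,3,dtype=np.float32)
    cc,w=cv2.findTransformECC(A,B,w,cv2.MOTION_TRANSLATION,(3,100,1e-5),None,3); o.append((w[:,2].round(2).tolist(),round(cc,3)))
  print(n,o)
E
python3 slip.py
```

```text
t1 [([-0.0, -0.0], 1.0), ([-0.009999999776482582, 0.009999999776482582], 1.0), ([-0.009999999776482582, -0.0], 1.0), ([0.009999999776482582, -0.0], 1.0)]
t2 [([-0.0, -0.0], 1.0), ([-0.0, -0.029999999329447746], 1.0), ([-0.009999999776482582, 0.0], 1.0), ([0.0, 0.0], 1.0)]
now [([0.0, 0.009999999776482582], 1.0), ([-0.0, -0.0], 1.0), ([0.019999999552965164, -0.0], 1.0), ([0.0, 0.0], 1.0)]
```

The slicer has not moved (≤0.03 px). Pushing on with the pad held.

Request:
{"api": "step_arm", "payload": {"commands": [{"fingers": 1,"dx": 0,"dy": -0.002,"dz": 0,"roll": 0},{"fingers": 1,"dx": 0,"dy": -0.004,"dz": 0,"roll": 0},{"fingers": 1,"dx": 0,"dy": -0.006,"dz": 0,"roll": 0},{"fingers": 1,"dx": 0,"dy": -0.008,"dz": 0,"roll": 0},{"fingers": 1,"dx": 0,"dy": -0.01,"dz": 0,"roll": 0},{"fingers": 1,"dx": 0,"dy": -0.012,"dz": 0,"roll": 0},{"fingers": 1,"dx": 0,"dy": -0.013,"dz": 0,"roll": 0}]}}

```text
time: 7.0
tool_pos: [0.4731, 0.0173, 0.0684]
tcp_rot: [-0.05, 3.135, 0.005]
wrist_force: [-0.5, 9.0, 9.4]
width: 0.001
grip_force: 6.0
```

```bash
python3 slip.py | tail -1; python3 - <<'E'
from h import *
c=calibration("wrist"); p,d=read_camera("wrist"); np.savez("w4.npz",p=p,d=d,K=c["intrinsics"],T=c["world_to_cam"],k1=c["k1"])
c=calibration("scene")
p,d=read_camera("scene"); C=cloud(c,d); C0=cloud(c,np.load("scene0.npz")["d"])
# guard front edge: guard body z~0.09, x .52-.56, ahead of gripper
for n,Q in (("before",C0),("now",C)):
    for x in (.515,.535,.555,.575):
        m=(abs(Q[...,0]-x)<.006)&(Q[...,2]>.087)&(Q[...,2]<.1)&(Q[...,1]>-.2)&(Q[...,1]<.15)
        print(n,x,m.sum(),np.percentile(Q[m][:,1],[0,2,5]).round(4) if m.any() else None)
E
```

```text
now [([-0.0, 0.009999999776482582], 1.0), ([-0.009999999776482582, 0.009999999776482582], 1.0), ([0.009999999776482582, 0.009999999776482582], 1.0), ([0.0, 0.0], 1.0)]
before 0.515 110 [0.0071 0.009  0.0119]
before 0.535 80 [0.0109 0.0114 0.0143]
before 0.555 57 [0.0097 0.0121 0.0146]
before 0.575 51 [0.0114 0.0114 0.0123]
now 0.515 19 [-0.0193 -0.019  -0.0184]
now 0.535 26 [-0.0178 -0.0177 -0.0174]
now 0.555 20 [-0.0165 -0.0161 -0.0155]
now 0.575 37 [-0.0178 -0.0174 -0.0172]
```

The guard has moved ≈28 mm and the slicer is still. I'll go 3 mm further for margin, ease back 2 mm off the lug, then lift so the catch springs up.

Request:
{"api": "step_arm", "payload": {"commands": [{"fingers": 1,"dx": 0,"dy": -0.002,"dz": 0,"roll": 0},{"fingers": 1,"dx": 0,"dy": -0.004,"dz": 0,"roll": 0},{"fingers": 1,"dx": 0,"dy": -0.002,"dz": 0,"roll": 0},{"fingers": 1,"dx": 0,"dy": 0,"dz": 0,"roll": 0},{"fingers": 1,"dx": 0,"dy": 0,"dz": -0.006,"roll": 0},{"fingers": 1,"dx": 0,"dy": 0,"dz": -0.012,"roll": 0},{"fingers": 1,"dx": 0,"dy": 0,"dz": -0.018,"roll": 0},{"fingers": 1,"dx": 0,"dy": 0,"dz": -0.021,"roll": 0}]}}

```text
time: 8.15
tool_pos: [0.4693, 0.0158, 0.0869]
tcp_rot: [0.052, -3.14, -0.0]
wrist_force: [0.7, 0.1, -0.1]
width: 0.001
grip_force: 0.0
```

```bash
python3 - <<'E'
from h import *
s=read_state(); c=calibration("wrist"); p,d=read_camera("wrist"); cv2.imwrite("pics/w5.png",p); C=cloud(c,d)
print(s["tool_pos"],s["wrist_force"],s["time"])
Q=C.reshape(-1,3)[d.ravel()>0]
for y in (.045,.06,.075,.085):
    m=(abs(Q[:,0]-.469)<.006)&(abs(Q[:,1]-y)<.004); print("pad z",y,m.sum(),np.median(Q[m][:,2]) if m.any() else 0)
c=calibration("scene"); p,d=read_camera("scene"); Q=cloud(c,d).reshape(-1,3)
m=(abs(Q[:,0]-.535)<.006)&(Q[:,2]>.087)&(Q[:,2]<.1)&(abs(Q[:,1])<.15); print("guard front",Q[m][:,1].min())
E
```

```text
[0.46927618 0.01584493 0.08692267] [ 0.70304594  0.0830027  -0.09624922] 8.15
pad z 0.045 1006 0.14137684701444528
pad z 0.06 561 0.07812315067456263
pad z 0.075 431 0.07794205627025369
pad z 0.085 425 0.0777811837742452
guard front -0.024034680800836705
```

The pad is back up at z≈0.078, so the catch has sprung, and the guard is at ≈34 mm. The fingertip stays behind the lug, clear above the pad. Pushing on toward the stop.

Request:
{"api": "step_arm", "payload": {"commands": [{"fingers": 1,"dx": 0,"dy": -0.004,"dz": 0,"roll": 0},{"fingers": 1,"dx": 0,"dy": -0.015,"dz": 0,"roll": 0},{"fingers": 1,"dx": 0,"dy": -0.028,"dz": 0,"roll": 0},{"fingers": 1,"dx": 0,"dy": -0.042,"dz": 0,"roll": 0},{"fingers": 1,"dx": 0,"dy": -0.056,"dz": 0,"roll": 0},{"fingers": 1,"dx": 0,"dy": -0.07,"dz": 0,"roll": 0},{"fingers": 1,"dx": 0,"dy": -0.082,"dz": 0,"roll": 0},{"fingers": 1,"dx": 0,"dy": -0.092,"dz": 0,"roll": 0}]}}

```text
time: 9.25
tool_pos: [0.4732, -0.0771, 0.0873]
tcp_rot: [0.051, -3.141, -0.0]
wrist_force: [-0.1, 2.8, -1.0]
width: 0.001
grip_force: 0.9
```

Request:
{"api": "step_arm", "payload": {"commands": [{"fingers": 1,"dx": 0,"dy": -0.01,"dz": 0,"roll": 0},{"fingers": 1,"dx": 0,"dy": -0.022,"dz": 0,"roll": 0},{"fingers": 1,"dx": 0,"dy": -0.034,"dz": 0,"roll": 0},{"fingers": 1,"dx": 0,"dy": -0.046,"dz": 0,"roll": 0},{"fingers": 1,"dx": 0,"dy": -0.058,"dz": 0,"roll": 0},{"fingers": 1,"dx": 0,"dy": -0.068,"dz": 0,"roll": 0},{"fingers": 1,"dx": 0,"dy": -0.075,"dz": 0,"roll": 0},{"fingers": 1,"dx": 0,"dy": -0.08,"dz": 0,"roll": 0}]}}

```text
time: 10.25
tool_pos: [0.476, -0.1567, 0.0874]
tcp_rot: [-0.051, 3.141, -0.0]
wrist_force: [1.4, 2.1, 0.7]
width: 0.0
grip_force: 0.8
```

Now creeping in to the stop, with the slip check after.

Request:
{"api": "step_arm", "payload": {"commands": [{"fingers": 1,"dx": 0,"dy": -0.0015,"dz": 0,"roll": 0},{"fingers": 1,"dx": 0,"dy": -0.003,"dz": 0,"roll": 0},{"fingers": 1,"dx": 0,"dy": -0.0045,"dz": 0,"roll": 0},{"fingers": 1,"dx": 0,"dy": -0.0055,"dz": 0,"roll": 0}]}}

```text
time: 10.75
tool_pos: [0.4761, -0.1616, 0.0874]
tcp_rot: [-0.052, 3.141, -0.0]
wrist_force: [1.2, 1.5, -0.2]
width: -0.0
grip_force: 0.8
```

```bash
python3 - <<'E'
from h import *
s=read_state(); print(s["tool_pos"],s["wrist_force"])
E
```

```text
[ 0.47612529 -0.16164166  0.08740348] [ 1.20869403  1.54865144 -0.23461572]
```

Request:
{"api": "step_arm", "payload": {"commands": [{"fingers": 1,"dx": 0,"dy": -0.001,"dz": 0,"roll": 0},{"fingers": 1,"dx": 0,"dy": -0.002,"dz": 0,"roll": 0},{"fingers": 1,"dx": 0,"dy": -0.0025,"dz": 0,"roll": 0}]}}

```text
time: 11.12
tool_pos: [0.4761, -0.164, 0.0873]
tcp_rot: [-0.051, 3.141, 0.001]
wrist_force: [2.8, 4.1, 2.3]
width: -0.005
grip_force: 1.6
```

Request:
{"api": "step_arm", "payload": {"commands": [{"fingers": 1,"dx": 0,"dy": -0.0005,"dz": 0,"roll": 0},{"fingers": 1,"dx": 0,"dy": -0.001,"dz": 0,"roll": 0},{"fingers": 1,"dx": 0,"dy": -0.001,"dz": 0,"roll": 0}]}}

```text
time: 11.5
tool_pos: [0.4761, -0.1641, 0.0873]
tcp_rot: [0.051, -3.141, -0.003]
wrist_force: [1.8, 5.7, 1.9]
width: -0.001
grip_force: 3.1
```

```bash
python3 slip.py | tail -1; python3 -c "
from h import *
c=calibration('scene'); p,d=read_camera('scene'); Q=cloud(c,d).reshape(-1,3)
for x in (.52,.535,.555,.575):
  m=(abs(Q[:,0]-x)<.006)&(Q[:,2]>.087)&(Q[:,2]<.1)&(abs(Q[:,1])<.25); print('guard front',x,np.percentile(Q[m][:,1],[0,2,5]) if m.any() else 0)
print(read_state()['wrist_force'])"
```

```text
t2 [([-0.0, -0.0], 1.0), ([-0.0, -0.029999999329447746], 1.0), ([-0.009999999776482582, 0.0], 1.0), ([0.0, 0.0], 1.0)]
guard front 0.52 [-0.19853896 -0.19849332 -0.19842487]
guard front 0.535 [-0.1981318  -0.19787931 -0.19749399]
guard front 0.555 [-0.19853087 -0.19831804 -0.19799879]
guard front 0.575 [-0.19884895 -0.19865274 -0.19835844]
[1.02198668 6.27401559 2.37670728]Traceback (most recent call last):
  File "slip.py", line 9, in <module>
    cc,w=cv2.findTransformECC(A,B,w,cv2.MOTION_TRANSLATION,(3,100,1e-5),None,3); o.append((w[:,2].round(2).tolist(),round(cc,3)))
         ~~~~~~~~~~~~~~~~~~~~^^^^^^^^^^^^^^^^^^^^^^^^^^^^^^^^^^^^^^^^^^^^^^^^^^
cv2.error: OpenCV(4.12.0) /io/opencv/modules/video/src/ecc.cpp:589: error: (-7:Iterations do not converge) The algorithm stopped before its convergence. The correlation is going to be minimized. Images may be uncorrelated or non-overlapped in function 'findTransformECC'
```

The stop is reached: the TCP stalled at y −0.164 with force rising, and guard travel is ≈0.210. Backing off, lifting and moving clear.

Request:
{"api": "step_arm", "payload": {"commands": [{"fingers": 1,"dx": 0,"dy": 0.004,"dz": 0,"roll": 0},{"fingers": 1,"dx": 0,"dy": 0.012,"dz": 0,"roll": 0},{"fingers": 1,"dx": 0,"dy": 0.02,"dz": -0.01,"roll": 0},{"fingers": 1,"dx": 0,"dy": 0.02,"dz": -0.05,"roll": 0},{"fingers": 1,"dx": 0,"dy": 0.03,"dz": -0.1,"roll": 0},{"fingers": 1,"dx": 0,"dy": 0.08,"dz": -0.15,"roll": 0},{"fingers": 1,"dx": 0,"dy": 0.13,"dz": -0.17,"roll": 0},{"fingers": 1,"dx": 0,"dy": 0.18,"dz": -0.17,"roll": 0}]}}

```text
time: 12.6
tool_pos: [0.4718, 0.0164, 0.2616]
tcp_rot: [-0.051, 3.134, -0.001]
wrist_force: [1.9, 0.5, -0.3]
width: 0.0
grip_force: 0.0
```

Request:
{"api": "step_arm", "payload": {"commands": [{"fingers": 1,"dx": 0,"dy": 0.06,"dz": 0,"roll": 0},{"fingers": 1,"dx": 0,"dy": 0.12,"dz": 0,"roll": 0},{"fingers": 1,"dx": 0,"dy": 0.17,"dz": 0,"roll": 0},{"fingers": 1,"dx": 0,"dy": 0.2,"dz": 0,"roll": 0},{"fingers": 1,"dx": 0,"dy": 0.2,"dz": 0,"roll": 0},{"fingers": 1,"dx": 0,"dy": 0.2,"dz": 0,"roll": 0}]}}

```text
time: 13.35
tool_pos: [0.4634, 0.2142, 0.2576]
tcp_rot: [-0.052, 3.141, -0.001]
wrist_force: [0.5, -0.0, -0.2]
width: 0.0
grip_force: 0.0
```

```bash
python3 - <<'E'
from h import *
s=read_state(); print(s["tool_pos"],s["wrist_force"],s["time"])
p,d=read_camera("top"); cv2.imwrite("pics/t9.png",cv2.resize(p[160:290,290:550],None,fx=3,fy=3,interpolation=cv2.INTER_CUBIC))
g=lambda i:np.float32(cv2.cvtColor(i,6))
a,b=g(np.load("top0.npz")["p"]),g(p)
for n,(y0,y1,x0,x1) in dict(cap=(222,240,455,474),cap2=(178,240,466,476),bowl=(195,250,475,535),lem=(243,278,388,472),peel=(252,274,316,392)).items():
    try: cc,w=cv2.findTransformECC(a[y0:y1,x0:x1],b[y0:y1,x0:x1],np.eye(2,3,dtype=np.float32),0,(3,100,1e-5),None,3); print(n,w[:,2].round(2),round(cc,3))
    except cv2.error: print(n,"no fit")
E
```

```text
[0.46338432 0.21417223 0.25755248] [ 0.51544943 -0.03699118 -0.20087414] 13.35
cap no fit
cap2 [-0.01 -0.  ] 1.0
bowl [ 0.01 -0.  ] 1.0
lem [ 0.13 -0.04] 0.975
peel [-0.69 -0.07] 0.825
```

View pics/t9.png

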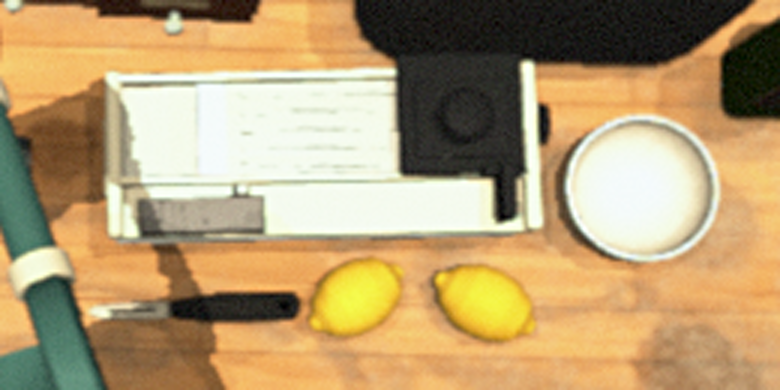

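The top view shows the guard against the loading-end cap at (460,115), with the lug at (506,193). The pin and pad at (200,212) are up and free, and the slicer and bowl have not moved. The peeler and lemons look in place; the offsets measured on them come from the arm's shadow. Handing in.

```bash
python3 -c "
from workcell import *
print(finish_job())"
```

```text
the job is handed in; nothing more can be done
None
```

The guard is at the loading-end stop, the catch has sprung back up, the slicer did not move, and the arm finished clear of everything at 13.4 s, so I handed the job in.

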